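Break down two stacks of engine parts into their holders

TASK

Five engine parts are piled in two stacks on the bench. Take the stacks apart from the top down and lay every part in the black-floored holder of its own outline: bearing cap in the oblong one, square flange in the square one, hexagon nut in the hexagonal one, gear in the larger round one and tappet in the smaller round one. Each must lie flat on the holder's floor, about centred inside the rim and the same way up as before; set the parts down, do not drop them or tip any over.

Things in the scene. Friction and masses are not known exactly. Their poses are not given: they have to be found in the camera images.
- cap_mid (a point): Bearing cap: plain aluminium oblong block 96 x 58 mm, 26 mm high, with a dark bolt hole near each end; stands on the bench at the bottom of one of the two stacks; this point is its centre, half-way up; z is up, x along its 96 mm length, y along its 58 mm width. About 0.4 kg.
- flange_mid (a point): Square flange: dark steel block 66 x 66 mm, 26 mm high; at the bottom of the other stack; this point is its centre, half-way up; z is up, x and y square to its sides. About 0.4 kg.
- gear_mid (a point): Gear: toothed dark wheel 50 mm in diameter, 24 mm high; lies on top of the bearing cap or of the flange; this point is its centre, half-way up; z is up, its yaw does not matter. About 0.22 kg.
- nut_mid (a point): Large hexagon nut, bright steel, 46 mm across flats (53 mm over corners), 24 mm high; lies on top of the other one of bearing cap and flange; this point is its centre, half-way up; z is up, x is square to one pair of flats (the other pairs at 60 degree steps). About 0.22 kg.
- tappet_mid (a point): Bucket tappet: small smooth bright steel cylinder 32 mm in diameter, 26 mm high; lies on top of the gear or of the nut, so that one stack is three high and the other two high; this point is its centre, half-way up; z is up, its yaw does not matter. About 0.07 kg.
- hold_oblong_floor (a point): Oblong outline. Fixed holder: black 3 mm floor on the bench, with a grey rim 4 mm wide standing 3 mm above the floor (6 mm above the bench); outside 122 x 84 mm, inside 114 x 76 mm. This point is the centre of its floor's top face, 3 mm above the bench; x along its long side. It is for the bearing cap.
- hold_square_floor (a point): Square outline. Fixed holder: black 3 mm floor on the bench, with a grey rim 4 mm wide standing 3 mm above the floor (6 mm above the bench); outside 92 x 92 mm, inside 84 x 84 mm. This point is the centre of its floor's top face, 3 mm above the bench; x and y square to its sides. It is for the square flange.
- hold_round_floor (a point): Larger round outline. Fixed holder: black 3 mm floor on the bench, with a grey rim 4 mm wide standing 3 mm above the floor (6 mm above the bench); outside 76 mm in diameter, inside 68 mm in diameter. This point is the centre of its floor's top face, 3 mm above the bench; z is up. It is for the gear.
- hold_hex_floor (a point): Hexagonal outline. Fixed holder: black 3 mm floor on the bench, with a grey rim 4 mm wide standing 3 mm above the floor (6 mm above the bench); outside 72 mm across flats, inside 64 mm across flats. This point is the centre of its floor's top face, 3 mm above the bench; x is square to one pair of sides. It is for the hexagon nut.
- hold_small_floor (a point): Smaller round outline. Fixed holder: black 3 mm floor on the bench, with a grey rim 4 mm wide standing 3 mm above the floor (6 mm above the bench); outside 58 mm in diameter, inside 50 mm in diameter. This point is the centre of its floor's top face, 3 mm above the bench; z is up. It is for the tappet.
Not all that is in view belongs to the job. What is shaped like the part that bears gear_mid but blue or orange is not meant.

How it is judged:
At the end, for the whole second after the job is handed in: Each of the five parts lies at rest and released in the holder of its own outline: centre within 14 mm of the holder's centre, resting on its floor (height within 2.5 mm), level within 0.06 rad and the same way up as before (horizontal distance between cap_mid and hold_oblong_floor below 0.014 m and z of cap_mid in the frame of hold_oblong_floor between 0.0105 and 0.0155 m and angle between each of cap_mid, flange_mid, gear_mid, nut_mid, tappet_mid's own z axis and vertical below 0.06 rad and linear speed of each of cap, flange, gear, nut, tappet below 0.02 m/s and horizontal distance between flange_mid and hold_square_floor below 0.014 m and z of flange_mid in the frame of hold_square_floor between 0.0105 and 0.0155 m and horizontal distance between gear_mid and hold_round_floor below 0.014 m and z of gear_mid in the frame of hold_round_floor between 0.0095 and 0.0145 m and horizontal distance between nut_mid and hold_hex_floor below 0.014 m and z of nut_mid in the frame of hold_hex_floor between 0.0095 and 0.0145 m and horizontal distance between tappet_mid and hold_small_floor below 0.014 m and z of tappet_mid in the frame of hold_small_floor between 0.0105 and 0.0155 m); the robot touches nothing.
It fails at once if a part is tipped over (leans more than 0.7 rad) (angle between any of cap_mid, flange_mid, gear_mid, nut_mid, tappet_mid's own z axis and vertical above 0.7 rad).
It fails at once if a part is dropped or thrown (faster than 0.7 m/s, a free fall of about 25 mm, with the fingers not touching it) ((linear speed of cap above 0.7 m/s and contact force between cap and the fingers below 0.05 N) or (linear speed of flange above 0.7 m/s and contact force between flange and the fingers below 0.05 N) or (linear speed of gear above 0.7 m/s and contact force between gear and the fingers below 0.05 N) or (linear speed of nut above 0.7 m/s and contact force between nut and the fingers below 0.05 N) or (linear speed of tappet above 0.7 m/s and contact force between tappet and the fingers below 0.05 N)).
It also fails if it takes over 131 s, if anything falls off the work surface, if the arm or the gripper's body presses on something with over 40 N, if the wrist force passes 120 N, or if a joint passes its speed limit or range.

ROBOT

A 6-joint arm with a two-finger parallel gripper is mounted at the origin on the work surface. World frame = base frame: x ahead of the robot, y to its left, z up, the work surface at z = 0. Lengths are in m, angles in rad, forces in N, time in s.
With the tool pointing down it reaches from about 0.35 to 0.85 m from the base axis. Payload 8.1 kg.
Tool frame: the origin (TCP) lies at the very end of the fingers, on their centre line; the grasp point (between the pads) lies 19 mm behind it (grip_point_offset is the distance from the TCP to the grasp point, in m); z points along the fingers, y is the direction in which the jaws open and shut (so a half turn about z gives the same grasp; the last joint's range is limited). The gripper opens to 93 mm and grips with 3 to 60 N. Pads are 15 mm wide; open, the fingers measure 128 mm over their backs; the gripper's body (75 mm by 188 mm) begins 65 mm behind the grasp point.
Start: joints at [1.213, 0.13, 1.488, -0, 1.523, -0.085], TCP at [0.162, 0.578, 0.219] pointing down, gripper open.
Joint ranges: [-2.96, 2.96], [-0.89, 2.26], [0.02, 2.5], [-1.34, 4.48], [0, 2.73], [-2.66, 2.66]. Speed limits (rad/s): [2.39, 2.39, 2.79, 3.14, 3.14, 3.14].

INTERFACE

Orientations are given as a unit quaternion [x, y, z, w].
In Python, from rig import sense, capture, camera_model, hand_in, boxes_of, grip_point_offset gives the robot as it stands. The module is installed in compiled form; this text tells all that it offers.
- The arm moves only by the tool servo_tool, never from a script. Its argument "increments" is a list of rows, each an object with "slide": the shift along the tool's x, y, z in mm, a list of three; "angular": the turn, a rotation vector about the tool's x, y, z in degrees, a list of three; "jaw": the opening, from 0 (shut) to 1 (fully open). A call has 1 to 12 rows; each row shifts and turns the commanded pose from where the row before left it, along the tool's axes as they then stand; what a row does not reach is not made up. A row lasts 1/10 s, in which the tool goes at most 50 mm and 8.59 degrees, less where a joint would pass 70% of its speed; a pose out of reach is approached as far as the arm can. A call is refused whole if a number of a shift passes 50 or a number of a turn 8.59, either way. A call with a gripper value outside its range is refused whole. The fingers move at their own pace and stop on an object; "grip_force" is the grip in N (left out, the last holds). Time passes only in rows, so rows that do not move let the fingers close. It gives the time, the measured TCP pose, the force and the opening at its end, in the units of the state.
- sense(): the state, without advancing time (a new reading comes with each control period).
- capture(name): name is "side" or "top" or "wrist"; returns (picture, depth): 420x560x3 uint8, red, green, blue; 420x560 float32, m along the optical axis (not along the pixel's ray), 0 where there is no reading.
- camera_model(name): a dict with "fov_y" (degrees; the focal length in pixels is half the picture's height over the tangent of half this angle, whatever the lens; pixels are square), "cx", "cy" (the principal point, pixels), "cam_to_world" (4x4, takes a point from camera to world coordinates). Camera axes: x right, y up, looking along -z (the intrinsics and any distortion apply to the point x, -y, -z); pixel columns grow to the right and rows downward; lengths in m; the calibration is good to about 2 mm. A picture is of the moment at which its call begins: read the wrist's pose just before it. camera_model takes no time and is no camera call; for the wrist camera it gives the pose at the moment of the call.
- hand_in(): hands the job in, once; it reports no verdict.
Trained networks look in the newest picture that a camera, given by its name, has taken for a name from the list of things; names that differ only in an ending like _2 or _b are one class to them, and where a whole thing is asked for, a point or a joint stands for the part that bears it (a point fixed in the world has none). Each returns a list of dicts, best first, with "confidence" (0 to 1); they miss things now and then, are a little off and sometimes report something else, mostly with a low value. They report only what shows in the picture. A call takes as long as a camera call. They do not tell look-alikes from the thing itself.
- boxes_of(name, camera): "position" ([x, y, z] in m, in the coordinates of the camera as it stood for that picture, good to about 4 mm: the middle of the surface that is visible of it).
The state is a dict: "t": time; "joints": joint angles; "dq": joint speeds; "tau": joint torques, N m; "eef_pos": TCP position; "orientation": TCP orientation; "contact_force": force on the tool from outside, world axes, zero at the start; "ft_torque": the same for the moment, N m; "grip_width": finger opening in m.
Only numpy, scipy, OpenCV 4.12 (cv2) and the standard library are available. Lean on these libraries where they do the work, as an engineer would, in place of code of your own. Each camera call takes 0.05 s, during which the arm holds its last target.

## Working session

There is one attempt and no reset: what is moved stays moved. The work goes in short steps, Python scripts to look and compute and a tool call to move; the robot and the scene stay as the last step left them, time stands still between calls to the robot, and variables do not carry over. Pictures are saved under pics/ and viewed, and the job is handed in when it is done.

Besides the shell and the picture viewer there is one more tool, called after "Call:" as a command line: name --argument value ..., lists and objects as JSON in quotes. servo_tool: Moves the arm, as the interface text tells. Its arguments: {"type":"object","properties":{"increments":{"type":"array"},"grip_force":{"type":"number"}},"required":["increments"]}

```bash
mkdir -p pics
cat > h.py <<'E'
import numpy as np, cv2
from rig import *
np.set_printoptions(precision=4,suppress=True)
def save(name,fn):
    m=camera_model(name); p,d=capture(name)
    cv2.imwrite('pics/'+fn+'.png',p[:,:,::-1]); np.savez(''+fn,p=p,d=d,T=m['cam_to_world'],f=210/np.tan(np.radians(m['fov_y']/2)),c=[m['cx'],m['cy']])
    return m,p,d
E
python3 - <<'E'
from h import *
s=sense(); print(s)
for n in ('top','side'):
    m,p,d=save(n,n+'0'); print(n,m)
E
```

```text
{'t': 0.0, 'joints': array([ 1.2126,  0.1312,  1.4893,  0.    ,  1.523 , -0.0854]), 'dq': array([-0.0001, -0.0008, -0.0008,  0.0005,  0.0006, -0.0011]), 'tau': array([  0.0009, -55.984 , -49.1759,   0.0768,   0.0354,  -0.0002]), 'eef_pos': array([0.1614, 0.5773, 0.2176]), 'orientation': array([ 0.136 ,  0.9907, -0.0009, -0.0002]), 'contact_force': array([-0.6734,  0.161 ,  0.2869]), 'ft_torque': array([0.0418, 0.0221, 0.0201]), 'grip_width': 0.09299557839674903}
top {'fov_y': 52.87583052536501, 'cx': 284.3566964387641, 'cy': 212.22408161457633, 'cam_to_world': array([[-0.0209,  0.985 , -0.1713,  0.2793],
       [-0.9997, -0.0233, -0.0124, -0.0058],
       [-0.0162,  0.171 ,  0.9851,  1.1598],
       [ 0.    ,  0.    ,  0.    ,  1.    ]])}
side {'fov_y': 50.63185275935589, 'cx': 283.43624290672227, 'cy': 201.94068012894033, 'cam_to_world': array([[ 0.7513,  0.3549, -0.5563, -0.0466],
       [-0.6597,  0.3825, -0.6469, -0.6028],
       [-0.0168,  0.8531,  0.5215,  0.5609],
       [ 0.    ,  0.    ,  0.    ,  1.    ]])}
```

View pics/top0.png

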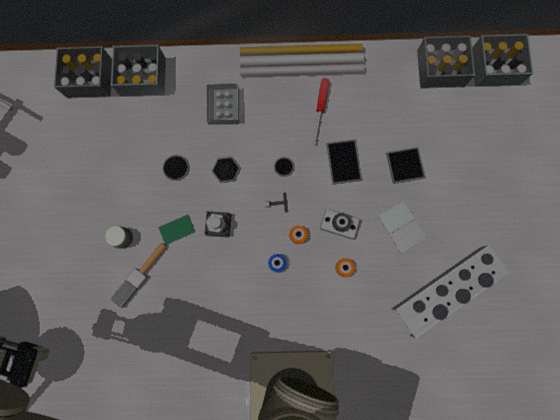

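View pics/side0.png

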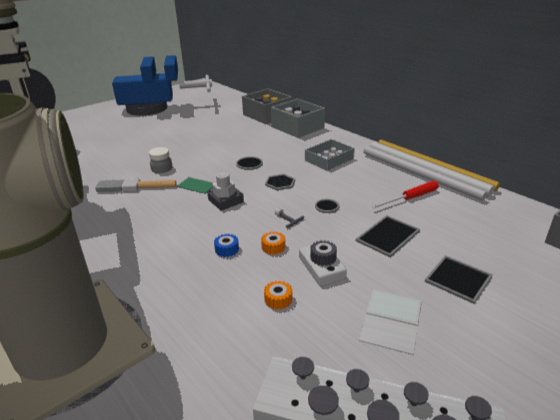

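The top view shows flange+nut+tappet stacked at px (219,223) and cap+gear at (341,223). The holders are round (175,167), hex (226,168), small (284,166), oblong (344,161) and square (405,165). Next I measure them.

```bash
cat >> h.py <<'E'
def world(z,u,v,d):
    x=(u-z['c'][0])/z['f']*d; y=-(v-z['c'][1])/z['f']*d
    return (z['T']@np.stack([x,y,-d,np.ones_like(d)],0).reshape(4,-1))[:3].T.reshape(np.shape(d)+(3,))
def cloud(z):
    v,u=np.mgrid[:420,:560].astype(float); return world(z,u,v,z['d'].astype(float))
def ray(z,u,v,h):
    T=z['T'];r=T[:3,:3]@np.array([(u-z['c'][0])/z['f'],-(v-z['c'][1])/z['f'],-1]);o=T[:3,3]
    return o+r*(h-o[2])/r[2]
E
python3 - <<'E'
from h import *
z=np.load('top0.npz'); W=cloud(z); p=z['p']
# table check
for (u,v) in [(450,200),(260,130),(140,200),(320,300),(500,120)]: print(u,v,W[v-3:v+4,u-3:u+4].mean((0,1)))
g=p.max(2).astype(int)
for n,(u,v) in dict(round=(175,167),hex=(226,168),small=(284,166),obl=(344,161),sq=(405,165)).items():
    m=np.zeros(g.shape,np.uint8); m[v-28:v+28,u-28:u+28]=(g[v-28:v+28,u-28:u+28]<25)
    k,lab,st,ce=cv2.connectedComponentsWithStats(m); i=lab[v,u]
    c=cv2.findContours((lab==i).astype(np.uint8),0,2)[0][0]
    pts=np.array([ray(z,a,b,.003)[:2] for a,b in c[:,0]]).astype(np.float32)
    r=cv2.minAreaRect(pts*1000); print(n,st[i],ray(z,*ce[i],.003),r)
for n,(u,v,w) in dict(fl=(219,223,22),cap=(341,223,26)).items():
    w_=W[v-w:v+w,u-w:u+w]; h=w_[...,2]
    print(n,'hist',np.histogram(h,bins=np.arange(-.02,.1,.005)))
    for lo,hi in((.015,.034),(.034,.06),(.062,.09)):
        m=(h>lo)&(h<hi)
        if m.sum()>10:
            q=w_[m]; print(lo,m.sum(),q.mean(0),cv2.minAreaRect((q[:,:2]*1000).astype(np.float32)))
cv2.imwrite('pics/c.png',cv2.resize(p[130:270,140:440,::-1],None,fx=2.66,fy=2.66,interpolation=cv2.INTER_CUBIC))
E
```

```text
450 200 [ 0.505  -0.4535 -0.0014]
260 130 [ 0.7241  0.0742 -0.0011]
140 200 [ 0.5259  0.4151 -0.0009]
320 300 [ 0.2394 -0.0821 -0.002 ]
500 120 [ 0.7361 -0.6174 -0.0023]
round [     0      0    560    420 234927] [0.4884 0.0218 0.003 ] ((534.60400390625, 39.82342529296875), (1704.1165771484375, 1206.1871337890625), 88.11573791503906)
hex [     0      0    560    420 235015] [0.4885 0.022  0.003 ] ((534.60400390625, 39.82342529296875), (1704.1165771484375, 1206.1871337890625), 88.11573791503906)
small [276 159  16  15 163] [0.6136 0.0086 0.003 ] ((613.6170043945312, 8.411584854125977), (42.55135726928711, 41.05931854248047), 88.55180358886719)
obl [     0      0    560    420 234397] [0.4881 0.0227 0.003 ] ((534.60400390625, 39.82342529296875), (1704.1165771484375, 1206.1871337890625), 88.11573791503906)
sq [     0      0    560    420 234534] [0.4882 0.0231 0.003 ] ((534.60400390625, 39.82342529296875), (1704.1165771484375, 1206.1871337890625), 88.11573791503906)
fl hist (array([  0,   0, 104, 903, 317,  13,   8,  19, 187, 102,   7,   4,  20,
        94,  27,   2,   7,   5,  77,  37,
[... 596 characters left out ...]
 29.417020797729492), 89.21458435058594)
cap hist (array([   0,    0,  135, 1286,  489,   10,   12,   21,  283,  173,    6,
          8,   24,  173,   67,    1,    0,    0,    0,    0,    0,    0,
          0]), array([-0.02 , -0.015, -0.01 , -0.005,  0.   ,  0.005,  0.01 ,  0.015,
        0.02 ,  0.025,  0.03 ,  0.035,  0.04 ,  0.045,  0.05 ,  0.055,
        0.06 ,  0.065,  0.07 ,  0.075,  0.08 ,  0.085,  0.09 ,  0.095]))
0.015 483 [ 0.4395 -0.1383  0.0241] ((442.4832458496094, -141.44166564941406), (95.93821716308594, 58.06486129760742), 71.09170532226562)
0.034 273 [ 0.4434 -0.1432  0.048 ] ((442.99951171875, -143.6038818359375), (48.08327102661133, 49.33084487915039), 1.2872684001922607)
```

View pics/c.png

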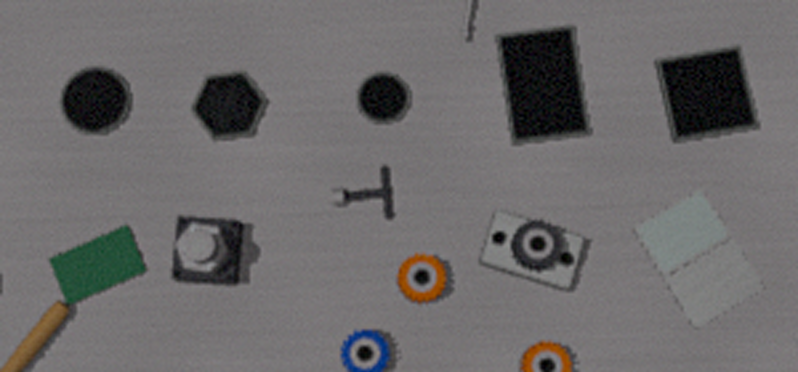

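Run:
```python
from h import *
z=np.load('top0.npz'); p=z['p']
g=p.max(2).astype(np.float32)
for n,(u,v) in dict(round=(175,167),hex=(226,168),small=(284,166),obl=(344,161),sq=(405,165)).items():
    w=30;S=8
    c=cv2.resize(cv2.GaussianBlur(g,(3,3),0)[v-w:v+w,u-w:u+w],None,fx=S,fy=S,interpolation=cv2.INTER_CUBIC)
    m=(c<45).astype(np.uint8)
    k,lab,st,ce=cv2.connectedComponentsWithStats(m); i=lab[w*S,w*S]
    q=cv2.findContours((lab==i).astype(np.uint8),0,1)[0][0][:,0]
    uv=(q+.5)/S-.5+[u-w,v-w]
    pts=np.array([ray(z,a,b,.003)[:2] for a,b in uv]).astype(np.float32)*1000
    r=cv2.minAreaRect(pts); M=cv2.moments(pts); print(n,np.round(r[0],1),np.round(r[1],1),round(r[2],1),'cent',M['m10']/M['m00'],M['m01']/M['m00'],'area',M['m00'], cv2.fitEllipse(pts))
```

```text
round [618.  316.7] [65.  65.9] 29.6 cent 617.9310236116688 316.58991257058653 area 3376.5020947214216 ((617.9178466796875, 316.5823059082031), (65.20628356933594, 66.01593017578125), 2.842857599258423)
hex [608.9 173.5] [62.4 69.1] 6.0 cent 609.0634937846518 173.45425105240028 area 3280.543747840915 ((609.08837890625, 173.4720458984375), (64.69477844238281, 65.21102905273438), 10.10009765625)
small [613.    8.6] [48.1 47.6] 47.3 cent 612.9442080428004 8.371961362562446 area 1788.2270995064105 ((612.9431762695312, 8.366151809692383), (47.44873046875, 48.012630462646484), 170.85450744628906)
obl [ 623.8 -162.3] [113.   75.4] 6.0 cent 623.8088740451603 -162.35195113367874 area 8284.944096095162 ((623.8272705078125, -162.3856201171875), (85.50872802734375, 134.38059997558594), 96.0313720703125)
sq [ 609.  -335.7] [83.1 82.9] 8.6 cent 609.0549303867693 -335.72197323564495 area 6698.31041356083 ((609.0595092773438, -335.7279968261719), (95.93553161621094, 96.42369079589844), 20.954059600830078)
```

Call:
servo_tool --increments '[{"slide": [0,0,0],"angular": [0,0,-7.8],"jaw": 1},{"slide": [0,0,0],"angular": [0,0,-7.8],"jaw": 1},{"slide": [-28.4,-38.7,0],"angular": [0,0,0],"jaw": 1},{"slide": [-28.4,-38.7,0],"angular": [0,0,0],"jaw": 1},{"slide": [-28.4,-38.7,0],"angular": [0,0,0],"jaw": 1},{"slide": [-28.4,-38.7,0],"angular": [0,0,0],"jaw": 1},{"slide": [-28.4,-38.7,0],"angular": [0,0,0],"jaw": 1},{"slide": [-28.4,-38.7,0],"angular": [0,0,0],"jaw": 1},{"slide": [-28.4,-38.7,0],"angular": [0,0,0],"jaw": 1},{"slide": [-28.4,-38.7,0],"angular": [0,0,0],"jaw": 1},{"slide": [-28.4,-38.7,0],"angular": [0,0,0],"jaw": 1},{"slide": [-28.4,-38.7,0],"angular": [0,0,0],"jaw": 1}]'

```text
t: 1.3
eef_pos: [0.4461, 0.1888, 0.2184]
orientation: [0.0, 1.0, 0.0, -0.0]
contact_force: [0.9, 0.8, 0.0]
grip_width: 0.0933
```

```bash
cat >> h.py <<'E'
from scipy.spatial.transform import Rotation as Ro
def st():
    s=sense(); R=Ro.from_quat(s['orientation']).as_matrix()
    print('t',round(s['t'],2),'pos',s['eef_pos']*1000,'jawyaw',round(np.degrees(np.arctan2(R[1,1],R[0,1])),2),'tilt',R[:2,2],'F',s['contact_force'],'w',round(s['grip_width']*1000,1),'q6',round(s['joints'][5],2))
    return s
def to(x,y,z=None):
    s=st(); R=Ro.from_quat(s['orientation']).as_matrix(); p=s['eef_pos']*1000
    print('tool delta',R.T@(np.array([x,y,p[2] if z is None else z])-p))
E
python3 - <<'E'
from h import *
m,p,d=save('wrist','w0'); print(m['cam_to_world'])
to(445.4,190)
E
```

```text
[[ 0.0007 -0.9665 -0.2568  0.3749]
 [ 1.      0.0008 -0.0003  0.1877]
 [ 0.0005 -0.2568  0.9665  0.3851]
 [ 0.      0.      0.      1.    ]]
t 1.35 pos [449.6209 183.1528 218.3681] jawyaw 89.75 tilt [ 0.002  -0.0037] F [ 1.5702 -4.6552  0.153 ] w 93.0 q6 -1.28
tool delta [ 4.2512  6.8283 -0.0334]
```

View pics/w0.png

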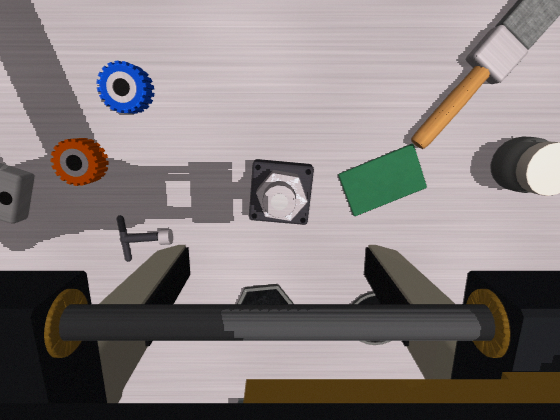

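The wrist picture, taken while the arm was still settling, shows the stack at px (281,192) with the tappet on the nut on the flange. I settle the arm and measure again.

Call:
servo_tool --increments '[{"slide": [0,0,0],"angular": [0,0,0],"jaw": 1},{"slide": [0,0,0],"angular": [0,0,0],"jaw": 1},{"slide": [0,0,0],"angular": [0,0,0],"jaw": 1}]'

```text
t: 1.65
eef_pos: [0.4447, 0.1917, 0.2184]
orientation: [-0.0, 1.0, 0.0, -0.0]
contact_force: [-0.3, 0.2, 0.4]
grip_width: 0.0932
```

Run:
```python
from h import *
save('wrist','w1'); 
z=np.load('w1.npz'); W=cloud(z); h=W[...,2]; 
v,u=np.mgrid[:420,:560]; roi=(u>215)&(u<330)&(v>140)&(v<240)
print('table',np.median(h[(u>320)&(u<350)&(v>210)&(v<230)]))
for lo,hi in((.015,.034),(.040,.06),(.066,.09)):
    m=(h>lo)&(h<hi)&roi; q=W[m]; print(lo,m.sum(),q.mean(0),cv2.minAreaRect((q[:,:2]*1000).astype(np.float32)))
cv2.imwrite('pics/c1.png',cv2.resize(z['p'][140:240,215:345,::-1],None,fx=6,fy=6,interpolation=cv2.INTER_CUBIC))
to(445.4,190)
```

```text
table 0.0006158058470115413
0.015 1762 [0.4444 0.1912 0.0262] ((450.13787841796875, 191.81466674804688), (66.03672790527344, 66.20809936523438), 84.84659576416016)
0.04 855 [0.4433 0.1951 0.0505] ((448.0377502441406, 192.2699737548828), (51.84905242919922, 45.9823112487793), 19.908926010131836)
0.066 897 [0.4458 0.1898 0.0762] ((446.63970947265625, 189.77890014648438), (31.08156394958496, 30.901456832885742), 9.9178466796875)
t 1.7 pos [444.6357 191.9189 218.5151] jawyaw 90.09 tilt [-0.0004  0.0002] F [0.9628 0.1044 0.0075] w 93.0 q6 -1.27
tool delta [-0.7613 -1.9201 -0.0006]
```

View pics/c1.png

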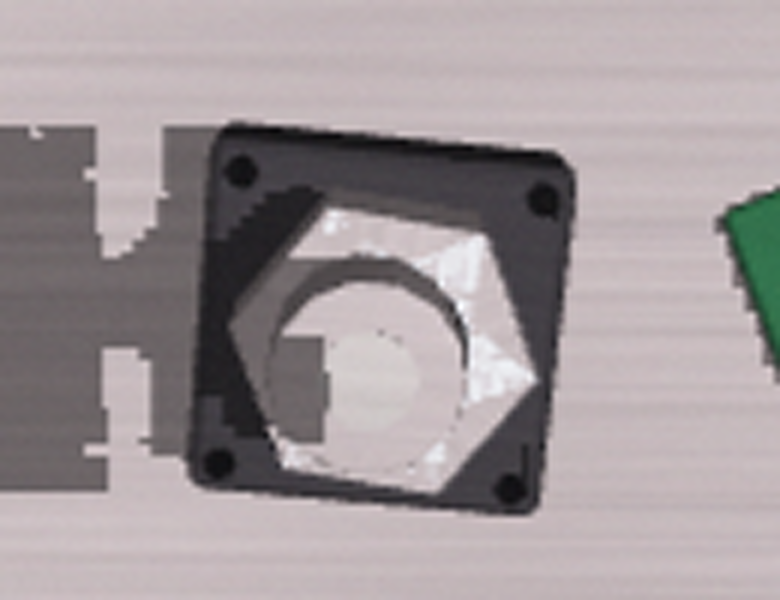

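The crop shows tappet (365,370), nut and flange, and both cameras agree to within about 1 mm. I go down and grasp the tappet.

Call:
servo_tool --increments '[{"slide": [-1.6,-2,0],"angular": [0,0,0],"jaw": 1},{"slide": [0,0,40],"angular": [0,0,0],"jaw": 1},{"slide": [0,0,40],"angular": [0,0,0],"jaw": 1},{"slide": [0,0,40],"angular": [0,0,0],"jaw": 1},{"slide": [0,0,25],"angular": [0,0,0],"jaw": 1},{"slide": [0,0,12],"angular": [0,0,0],"jaw": 1},{"slide": [0,0,5.5],"angular": [0,0,0],"jaw": 1},{"slide": [0,0,0],"angular": [0,0,0],"jaw": 1},{"slide": [0,0,0],"angular": [0,0,0],"jaw": 1}]' --grip_force 15

```text
t: 2.6
eef_pos: [0.4482, 0.1892, 0.0578]
orientation: [0.0, 1.0, 0.0, 0.001]
contact_force: [0.1, 0.7, 0.2]
grip_width: 0.093
```

Call:
servo_tool --increments '[{"slide": [0,0,0],"angular": [0,0,0],"jaw": 0.6},{"slide": [0,0,0],"angular": [0,0,0],"jaw": 0.4},{"slide": [0,0,0],"angular": [0,0,0],"jaw": 0.3},{"slide": [0,0,0],"angular": [0,0,0],"jaw": 0.2},{"slide": [0,0,0],"angular": [0,0,0],"jaw": 0.2},{"slide": [0,0,0],"angular": [0,0,0],"jaw": 0.2},{"slide": [0,0,0],"angular": [0,0,0],"jaw": 0.2},{"slide": [0,0,0],"angular": [0,0,0],"jaw": 0.2}]'

```text
t: 3.4
eef_pos: [0.447, 0.1887, 0.0561]
orientation: [0.0, 1.0, 0.0, -0.0]
contact_force: [0.1, 0.6, -0.1]
grip_width: 0.0334
```

Call:
servo_tool --increments '[{"slide": [0,0,0],"angular": [0,0,0],"jaw": 0},{"slide": [0,0,0],"angular": [0,0,0],"jaw": 0},{"slide": [0,0,-5],"angular": [0,0,0],"jaw": 0},{"slide": [0,0,-15],"angular": [0,0,0],"jaw": 0},{"slide": [0,0,-30],"angular": [0,0,0],"jaw": 0},{"slide": [0,0,-20],"angular": [0,0,0],"jaw": 0},{"slide": [0,0,0],"angular": [0,0,0],"jaw": 0}]'

```text
t: 4.1
eef_pos: [0.4494, 0.1894, 0.1299]
orientation: [0.0, 1.0, 0.001, 0.003]
contact_force: [0.5, 0.1, -1.0]
grip_width: 0.032
```

Run:
```python
from h import *
save('wrist','w2'); to(612.9,8.4);
```

```text
t 4.15 pos [448.2982 189.0532 127.7616] jawyaw 89.97 tilt [0.0034 0.001 ] F [ 0.4662 -0.1391 -1.6465] w 31.2 q6 -1.28
tool delta [-164.6998 -180.5635    0.3726]
```

View pics/w2.png

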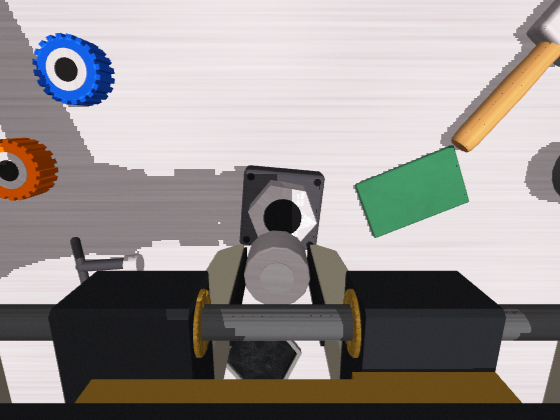

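The tappet is held upright (px 277,268). The nut and flange below are undisturbed. I carry it to the small holder.

Call:
servo_tool --increments '[{"slide": [-10,-11.5,0],"angular": [0,0,0],"jaw": 0},{"slide": [-25,-27,0],"angular": [0,0,0],"jaw": 0},{"slide": [-30,-33,0],"angular": [0,0,0],"jaw": 0},{"slide": [-30,-33,0],"angular": [0,0,0],"jaw": 0},{"slide": [-30,-33,0],"angular": [0,0,0],"jaw": 0},{"slide": [-25,-27,0],"angular": [0,0,0],"jaw": 0},{"slide": [-15.5,-16.5,0],"angular": [0,0,0],"jaw": 0},{"slide": [0,0,0],"angular": [0,0,0],"jaw": 0},{"slide": [0,0,0],"angular": [0,0,0],"jaw": 0},{"slide": [0,0,0],"angular": [0,0,0],"jaw": 0},{"slide": [0,0,0],"angular": [0,0,0],"jaw": 0}]'

```text
t: 5.25
eef_pos: [0.6117, 0.0084, 0.1257]
orientation: [-0.0, 1.0, 0.0, -0.0]
contact_force: [0.8, 0.2, -0.5]
grip_width: 0.0318
```

Run:
```python
from h import *
save('wrist','w3'); to(612.9,8.4,9);
```

```text
t 5.3 pos [611.8299   8.3924 125.9229] jawyaw 90.04 tilt [-0.0005  0.0001] F [-0.2485 -0.123  -0.6587] w 31.7 q6 -1.64
tool delta [ -1.1278  -0.0061 116.9224]
```

View pics/w3.png

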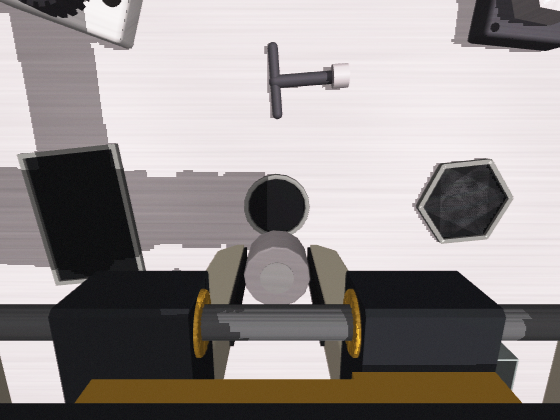

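Call:
servo_tool --increments '[{"slide": [-1,0,15],"angular": [0,0,0],"jaw": 0},{"slide": [0,0,30],"angular": [0,0,0],"jaw": 0},{"slide": [0,0,30],"angular": [0,0,0],"jaw": 0},{"slide": [0,0,20],"angular": [0,0,0],"jaw": 0},{"slide": [0,0,10],"angular": [0,0,0],"jaw": 0},{"slide": [0,0,5],"angular": [0,0,0],"jaw": 0},{"slide": [0,0,3],"angular": [0,0,0],"jaw": 0},{"slide": [0,0,1],"angular": [0,0,0],"jaw": 0},{"slide": [0,0,1],"angular": [0,0,0],"jaw": 0},{"slide": [0,0,1],"angular": [0,0,0],"jaw": 0},{"slide": [0,0,0],"angular": [0,0,0],"jaw": 0},{"slide": [0,0,0],"angular": [0,0,0],"jaw": 0}]'

```text
t: 6.5
eef_pos: [0.6136, 0.0075, 0.0104]
orientation: [0.0, 1.0, -0.0, 0.0]
contact_force: [0.3, -0.3, -1.2]
grip_width: 0.0315
```

Run:
```python
from h import *
to(612.9,8.4,9)
z=np.load('w3.npz'); print(ray(z,277,203,.004))
```

```text
t 6.5 pos [613.6261   7.5436  10.44  ] jawyaw 89.97 tilt [ 0.0005 -0.    ] F [ 0.2584 -0.2531 -1.2367] w 31.5 q6 -1.64
tool delta [0.7272 0.856  1.4396]
[0.6093 0.0076 0.004 ]
```

Call:
servo_tool --increments '[{"slide": [1,0,0.7],"angular": [0,0,0],"jaw": 0},{"slide": [0,0,0.6],"angular": [0,0,0],"jaw": 0},{"slide": [0,0,0],"angular": [0,0,0],"jaw": 0},{"slide": [0,0,0],"angular": [0,0,0],"jaw": 0}]'

```text
t: 6.9
eef_pos: [0.6124, 0.0076, 0.0091]
orientation: [0.0, 1.0, -0.0, -0.0]
contact_force: [-2.9, -0.6, 3.0]
grip_width: 0.0315
```

Run:
```python
from h import *
st()
```

```text
t 6.9 pos [612.4399   7.5736   9.1314] jawyaw 89.97 tilt [-0. -0.] F [-2.9021 -0.5969  3.0252] w 31.5 q6 -1.64
```

Contact with the floor is felt at TCP z 9.1 mm. I open and rise.

Call:
servo_tool --increments '[{"slide": [0,0,0],"angular": [0,0,0],"jaw": 0.4},{"slide": [0,0,0],"angular": [0,0,0],"jaw": 0.6},{"slide": [0,0,0],"angular": [0,0,0],"jaw": 1},{"slide": [0,0,0],"angular": [0,0,0],"jaw": 1},{"slide": [0,0,0],"angular": [0,0,0],"jaw": 1},{"slide": [0,0,-15],"angular": [0,0,0],"jaw": 1},{"slide": [0,0,-40],"angular": [0,0,0],"jaw": 1},{"slide": [0,0,-40],"angular": [0,0,0],"jaw": 1},{"slide": [0,0,-25],"angular": [0,0,0],"jaw": 1},{"slide": [0,0,0],"angular": [0,0,0],"jaw": 1},{"slide": [0,0,0],"angular": [0,0,0],"jaw": 1}]'

```text
t: 8.0
eef_pos: [0.6132, 0.0075, 0.1305]
orientation: [0.0, 1.0, -0.0, 0.001]
contact_force: [-0.2, -1.5, -0.2]
grip_width: 0.0927
```

Run:
```python
from h import *
save('wrist','w4'); to(448,192.3)
z=np.load('w4.npz'); W=cloud(z); h=W[...,2]
v,u=np.mgrid[:420,:560]; roi=(u>235)&(u<320)&(v>150)&(v<290)
m=(h>.024)&(h<.035)&roi; q=W[m]; print(m.sum(),q.mean(0),cv2.minAreaRect((q[:,:2]*1000).astype(np.float32)))
```

```text
t 8.05 pos [612.1346   7.6127 128.7287] jawyaw 89.97 tilt [-0.0002  0.    ] F [-0.6459  0.1368 -0.1914] w 93.3 q6 -1.64
tool delta [164.2282 184.6041   0.0412]
1131 [0.6114 0.0063 0.0295] ((611.971435546875, 6.5127716064453125), (31.177976608276367, 30.65618324279785), 37.01572799682617)
```

View pics/w4.png

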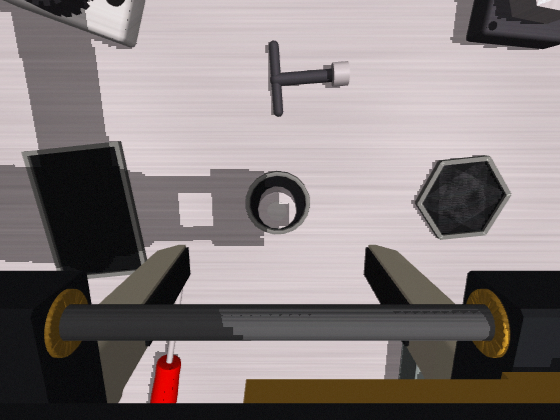

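The tappet stands inside the small holder (px 277,208). Its top is at 29.5 mm and its centre at about (612,6.5), against the holder at (613,8). Next is the nut.

Call:
servo_tool --increments '[{"slide": [15,17,0],"angular": [0,0,0],"jaw": 1},{"slide": [30,34,0],"angular": [0,0,0],"jaw": 1},{"slide": [33,37,0],"angular": [0,0,0],"jaw": 1},{"slide": [33,37,0],"angular": [0,0,0],"jaw": 1},{"slide": [33,37,0],"angular": [0,0,0],"jaw": 1},{"slide": [20.2,22.6,0],"angular": [0,0,0],"jaw": 1},{"slide": [0,0,0],"angular": [0,0,-6.7],"jaw": 1},{"slide": [0,0,0],"angular": [0,0,-6.7],"jaw": 1},{"slide": [0,0,0],"angular": [0,0,-6.6],"jaw": 1},{"slide": [0,0,0],"angular": [0,0,0],"jaw": 1},{"slide": [0,0,0],"angular": [0,0,0],"jaw": 1},{"slide": [0,0,0],"angular": [0,0,0],"jaw": 1}]'

```text
t: 9.25
eef_pos: [0.4479, 0.192, 0.1281]
orientation: [-0.172, 0.985, -0.0, -0.001]
contact_force: [0.2, -0.0, -0.3]
grip_width: 0.093
```

Run:
```python
from h import *
save('wrist','w5'); to(448,192.3,32)
z=np.load('w5.npz'); W=cloud(z); h=W[...,2]
near=np.hypot(W[...,0]-.448,W[...,1]-.192)<.05
for lo,hi in((.02,.034),(.043,.058)):
    m=(h>lo)&(h<hi)&near; q=W[m]; print(lo,m.sum(),q.mean(0),cv2.minAreaRect((q[:,:2]*1000).astype(np.float32)))
```

```text
t 9.3 pos [448.0488 192.0787 128.3508] jawyaw 109.84 tilt [-0.0009 -0.0003] F [ 0.6706 -0.0511 -0.4695] w 92.9 q6 -1.62
tool delta [-0.1207  0.2194 96.3507]
0.02 2757 [0.4426 0.1875 0.0264] ((450.2417907714844, 191.76791381835938), (66.0136947631836, 66.20536804199219), 84.80579376220703)
0.043 3169 [0.4476 0.192  0.0506] ((448.32763671875, 192.25527954101562), (52.3784065246582, 45.86224365234375), 20.313491821289062)
```

View pics/w5.png

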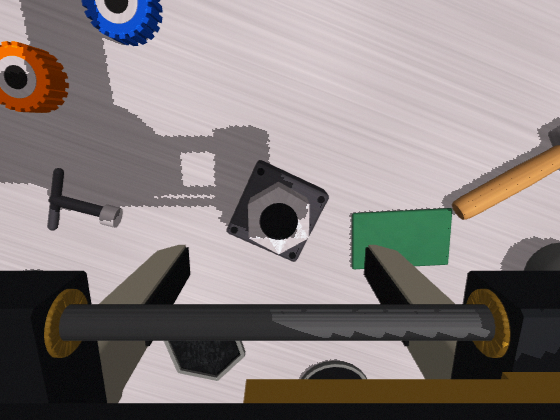

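The nut (px 280,222) has its flats square to the jaws. I descend and grasp it.

Call:
servo_tool --increments '[{"slide": [0,0,20],"angular": [0,0,0],"jaw": 1},{"slide": [0,0,35],"angular": [0,0,0],"jaw": 1},{"slide": [0,0,25],"angular": [0,0,0],"jaw": 1},{"slide": [0,0,10],"angular": [0,0,0],"jaw": 1},{"slide": [0,0,6],"angular": [0,0,0],"jaw": 1},{"slide": [0,0,0],"angular": [0,0,0],"jaw": 0.8},{"slide": [0,0,0],"angular": [0,0,0],"jaw": 0.6},{"slide": [0,0,0],"angular": [0,0,0],"jaw": 0.5},{"slide": [0,0,0],"angular": [0,0,0],"jaw": 0.4},{"slide": [0,0,0],"angular": [0,0,0],"jaw": 0},{"slide": [0,0,0],"angular": [0,0,0],"jaw": 0},{"slide": [0,0,0],"angular": [0,0,0],"jaw": 0}]' --grip_force 25

```text
t: 10.5
eef_pos: [0.4485, 0.1925, 0.0331]
orientation: [-0.173, 0.985, 0.0, 0.0]
contact_force: [-1.8, 1.1, 1.4]
grip_width: 0.0463
```

Run:
```python
from h import *
st()
```

```text
t 10.5 pos [448.4568 192.4587  33.0924] jawyaw 109.97 tilt [0.0003 0.0004] F [-1.8076  1.0728  1.4118] w 46.3 q6 -1.62
```

Call:
servo_tool --increments '[{"slide": [0,0,-5],"angular": [0,0,0],"jaw": 0},{"slide": [0,0,-15],"angular": [0,0,0],"jaw": 0},{"slide": [0,0,-30],"angular": [0,0,0],"jaw": 0},{"slide": [0,0,-10],"angular": [0,0,6.7],"jaw": 0},{"slide": [0,0,0],"angular": [0,0,6.7],"jaw": 0},{"slide": [0,0,0],"angular": [0,0,6.6],"jaw": 0},{"slide": [-30,-3.5,0],"angular": [0,0,0],"jaw": 0},{"slide": [-40,-4.7,0],"angular": [0,0,0],"jaw": 0},{"slide": [-40,-4.7,0],"angular": [0,0,0],"jaw": 0},{"slide": [-35,-4.2,0],"angular": [0,0,0],"jaw": 0},{"slide": [-15.5,-1.8,0],"angular": [0,0,0],"jaw": 0},{"slide": [0,0,0],"angular": [0,0,0],"jaw": 0}]'

```text
t: 11.7
eef_pos: [0.6103, 0.1725, 0.0924]
orientation: [0.001, 1.0, -0.0, -0.0]
contact_force: [-0.9, 0.1, -2.4]
grip_width: 0.0457
```

Call:
servo_tool --increments '[{"slide": [0,0,0],"angular": [0,0,0],"jaw": 0},{"slide": [0,0,0],"angular": [0,0,0],"jaw": 0}]'

```text
t: 11.9
eef_pos: [0.6075, 0.1735, 0.0924]
orientation: [0.0, 1.0, -0.0, -0.001]
contact_force: [-0.3, 0.0, -1.9]
grip_width: 0.046
```

Run:
```python
from h import *
save('wrist','w6'); to(609,173.5,10)
```

```text
t 11.95 pos [607.6393 173.5774  92.6745] jawyaw 90.0 tilt [-0.0009 -0.0001] F [ 0.1186  0.3705 -2.0769] w 45.8 q6 -1.37
tool delta [-1.4373 -0.0709 82.6732]
```

View pics/w6.png

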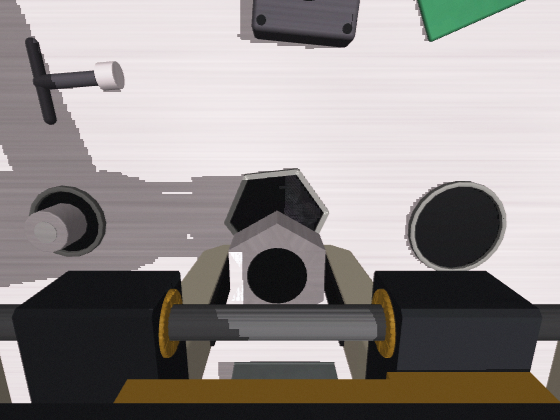

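The nut is held level, with the hex holder just ahead at px (277,205). I lower it.

Call:
servo_tool --increments '[{"slide": [-0.5,0,15],"angular": [0,0,0],"jaw": 0},{"slide": [0,0,25],"angular": [0,0,0],"jaw": 0},{"slide": [0,0,20],"angular": [0,0,0],"jaw": 0},{"slide": [0,0,10],"angular": [0,0,0],"jaw": 0},{"slide": [0,0,6],"angular": [0,0,0],"jaw": 0},{"slide": [0,0,3],"angular": [0,0,0],"jaw": 0},{"slide": [0,0,1.5],"angular": [0,0,0],"jaw": 0},{"slide": [0,0,1],"angular": [0,0,0],"jaw": 0},{"slide": [0,0,0.7],"angular": [0,0,0],"jaw": 0},{"slide": [0,0,0],"angular": [0,0,0],"jaw": 0},{"slide": [0,0,0],"angular": [0,0,0],"jaw": 0}]'

```text
t: 13.05
eef_pos: [0.6096, 0.1733, 0.011]
orientation: [0.0, 1.0, 0.0, 0.0]
contact_force: [-0.2, -0.0, -1.5]
grip_width: 0.0452
```

Run:
```python
from h import *
to(609,173.5,9.9)
```

```text
t 13.05 pos [609.566  173.3214  10.9939] jawyaw 89.97 tilt [0.0005 0.0001] F [-0.2169 -0.0382 -1.5136] w 45.2 q6 -1.37
tool delta [0.5666 0.1782 1.0936]
```

Call:
servo_tool --increments '[{"slide": [0,0,0.7],"angular": [0,0,0],"jaw": 0},{"slide": [0,0,0.5],"angular": [0,0,0],"jaw": 0},{"slide": [0,0,0],"angular": [0,0,0],"jaw": 0},{"slide": [0,0,0],"angular": [0,0,0],"jaw": 0}]'

```text
t: 13.45
eef_pos: [0.6096, 0.1733, 0.0101]
orientation: [0.0, 1.0, 0.0, 0.0]
contact_force: [-3.0, -1.5, 5.9]
grip_width: 0.0455
```

Run:
```python
from h import *
st()
```

```text
t 13.45 pos [609.6047 173.3218  10.1145] jawyaw 89.97 tilt [0.0005 0.0001] F [-3.0189 -1.4666  5.9325] w 45.5 q6 -1.37
```

Call:
servo_tool --increments '[{"slide": [0,0,0],"angular": [0,0,0],"jaw": 0.55},{"slide": [0,0,0],"angular": [0,0,0],"jaw": 0.7},{"slide": [0,0,0],"angular": [0,0,0],"jaw": 1},{"slide": [0,0,0],"angular": [0,0,0],"jaw": 1},{"slide": [0,0,0],"angular": [0,0,0],"jaw": 1},{"slide": [0,0,-15],"angular": [0,0,0],"jaw": 1},{"slide": [0,0,-40],"angular": [0,0,0],"jaw": 1},{"slide": [0,0,-40],"angular": [0,0,0],"jaw": 1},{"slide": [0,0,-25],"angular": [0,0,0],"jaw": 1},{"slide": [0,0,0],"angular": [0,0,0],"jaw": 1},{"slide": [0,0,0],"angular": [0,0,0],"jaw": 1}]'

```text
t: 14.55
eef_pos: [0.61, 0.1735, 0.1311]
orientation: [0.0, 1.0, 0.0, 0.001]
contact_force: [-0.2, 0.3, -0.2]
grip_width: 0.093
```

Run:
```python
from h import *
save('wrist','w7'); to(450.2,191.8)
z=np.load('w7.npz'); W=cloud(z); h=W[...,2]
near=np.hypot(W[...,0]-.609,W[...,1]-.173)<.05
m=(h>.02)&(h<.034)&near; q=W[m]; print(m.sum(),q.mean(0),cv2.minAreaRect((q[:,:2]*1000).astype(np.float32)))
```

```text
t 14.6 pos [609.0207 173.2318 129.3251] jawyaw 89.97 tilt [-0.0003 -0.    ] F [-0.503  -0.1637 -0.2969] w 93.2 q6 -1.37
tool delta [158.8303  18.4856   0.0439]
2648 [0.6089 0.1721 0.0276] ((610.0062866210938, 172.0625762939453), (45.93446350097656, 52.79031753540039), 89.20258331298828)
```

View pics/w7.png

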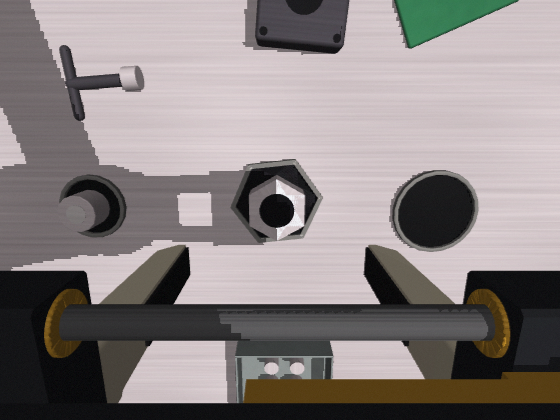

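The nut lies in the hex holder (px 277,210), with its top at 27.6 mm and its centre at (610,172) against (609,173.5). Next is the flange.

Call:
servo_tool --increments '[{"slide": [25,3,0],"angular": [0,0,0],"jaw": 1},{"slide": [40,4.6,0],"angular": [0,0,0],"jaw": 1},{"slide": [40,4.6,0],"angular": [0,0,0],"jaw": 1},{"slide": [35,4.1,0],"angular": [0,0,0],"jaw": 1},{"slide": [19,2.2,0],"angular": [0,0,0],"jaw": 1},{"slide": [0,0,0],"angular": [0,0,5],"jaw": 1},{"slide": [0,0,0],"angular": [0,0,0],"jaw": 1},{"slide": [0,0,0],"angular": [0,0,0],"jaw": 1},{"slide": [0,0,0],"angular": [0,0,0],"jaw": 1}]'

```text
t: 15.5
eef_pos: [0.4503, 0.1916, 0.1288]
orientation: [0.043, 0.999, -0.0, -0.001]
contact_force: [-0.4, 0.1, -0.1]
grip_width: 0.0932
```

Run:
```python
from h import *
save('wrist','w8')
z=np.load('w8.npz'); W=cloud(z); h=W[...,2]
near=np.hypot(W[...,0]-.45,W[...,1]-.192)<.06
m=(h>.02)&(h<.034)&near; q=W[m]; r=cv2.minAreaRect((q[:,:2]*1000).astype(np.float32)); print(m.sum(),q.mean(0),r)
to(*r[0],6)
```

```text
6059 [0.4484 0.1919 0.0265] ((449.90826416015625, 191.79403686523438), (66.2143783569336, 65.72468566894531), 84.9034194946289)
t 15.55 pos [450.3739 191.6576 128.9369] jawyaw 85.03 tilt [-0.0009 -0.0003] F [-0.0159 -0.4985 -0.2979] w 93.3 q6 -1.19
tool delta [  0.3652   0.1443 122.9372]
```

View pics/w8.png

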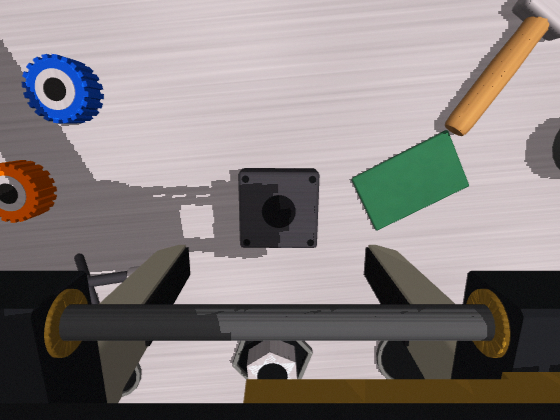

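The flange (px 279,208) is square to the jaws. The green card comes within about 69 mm, so I descend with the jaws at 0.87.

Call:
servo_tool --increments '[{"slide": [0.3,0,20],"angular": [0,0,0],"jaw": 0.87},{"slide": [0,0,35],"angular": [0,0,0],"jaw": 0.87},{"slide": [0,0,30],"angular": [0,0,0],"jaw": 0.87},{"slide": [0,0,20],"angular": [0,0,0],"jaw": 0.87},{"slide": [0,0,12],"angular": [0,0,0],"jaw": 0.87},{"slide": [0,0,5],"angular": [0,0,0],"jaw": 0.87},{"slide": [0,0,0],"angular": [0,0,0],"jaw": 0.8},{"slide": [0,0,0],"angular": [0,0,0],"jaw": 0.7},{"slide": [0,0,0],"angular": [0,0,0],"jaw": 0.4},{"slide": [0,0,0],"angular": [0,0,0],"jaw": 0},{"slide": [0,0,0],"angular": [0,0,0],"jaw": 0},{"slide": [0,0,0],"angular": [0,0,0],"jaw": 0}]' --grip_force 35

```text
t: 16.75
eef_pos: [0.4512, 0.1923, 0.0087]
orientation: [0.044, 0.999, 0.0, 0.001]
contact_force: [-0.9, -0.1, 6.5]
grip_width: 0.066
```

Run:
```python
from h import *
st()
```

```text
t 16.75 pos [451.1902 192.2854   8.7417] jawyaw 84.97 tilt [0.0023 0.0007] F [-0.8558 -0.1322  6.459 ] w 66.0 q6 -1.18
```

Call:
servo_tool --increments '[{"slide": [0,0,-5],"angular": [0,0,0],"jaw": 0},{"slide": [0,0,-15],"angular": [0,0,0],"jaw": 0},{"slide": [0,0,-30],"angular": [0,0,0],"jaw": 0},{"slide": [0,0,-30],"angular": [0,0,0],"jaw": 0},{"slide": [0,0,-15],"angular": [0,0,0],"jaw": 0},{"slide": [0,0,0],"angular": [0,0,-5],"jaw": 0},{"slide": [0,0,0],"angular": [0,0,0],"jaw": 0}]'

```text
t: 17.45
eef_pos: [0.4499, 0.1918, 0.1027]
orientation: [-0.001, 1.0, -0.0, 0.0]
contact_force: [-0.3, -0.0, -3.8]
grip_width: 0.0658
```

Run:
```python
from h import *
to(609,-335.7)
```

```text
t 17.45 pos [449.8569 191.8245 102.7193] jawyaw 90.06 tilt [ 0.0001 -0.    ] F [-0.3339 -0.0081 -3.8022] w 65.8 q6 -1.27
tool delta [-158.5807 -527.6938    0.0333]
```

Call:
servo_tool --increments '[{"slide": [-4.5,-15,0],"angular": [0,0,0],"jaw": 0},{"slide": [-9,-30,0],"angular": [0,0,0],"jaw": 0},{"slide": [-12.6,-42,0],"angular": [0,0,0],"jaw": 0},{"slide": [-12.6,-42,0],"angular": [0,0,0],"jaw": 0},{"slide": [-12.6,-42,0],"angular": [0,0,0],"jaw": 0},{"slide": [-12.6,-42,0],"angular": [0,0,0],"jaw": 0},{"slide": [-12.6,-42,0],"angular": [0,0,0],"jaw": 0},{"slide": [-12.6,-42,0],"angular": [0,0,0],"jaw": 0},{"slide": [-12.6,-42,0],"angular": [0,0,0],"jaw": 0},{"slide": [-12.6,-42,0],"angular": [0,0,0],"jaw": 0},{"slide": [-12.6,-42,0],"angular": [0,0,0],"jaw": 0},{"slide": [-12.6,-42,0],"angular": [0,0,0],"jaw": 0}]'

```text
t: 18.65
eef_pos: [0.5885, -0.2744, 0.1008]
orientation: [0.002, 1.0, 0.001, -0.001]
contact_force: [0.1, 0.1, -3.3]
grip_width: 0.0661
```

Call:
servo_tool --increments '[{"slide": [-10.5,-35,0],"angular": [0,0,0],"jaw": 0},{"slide": [-6,-20,0],"angular": [0,0,0],"jaw": 0},{"slide": [-2.6,-7.7,0],"angular": [0,0,0],"jaw": 0},{"slide": [0,0,0],"angular": [0,0,-4.3],"jaw": 0},{"slide": [0,0,0],"angular": [0,0,-4.3],"jaw": 0},{"slide": [0,0,0],"angular": [0,0,0],"jaw": 0},{"slide": [0,0,0],"angular": [0,0,0],"jaw": 0},{"slide": [0,0,0],"angular": [0,0,0],"jaw": 0}]'

```text
t: 19.45
eef_pos: [0.6082, -0.3352, 0.1021]
orientation: [-0.074, 0.997, 0.0, -0.0]
contact_force: [0.2, -0.0, -3.4]
grip_width: 0.0656
```

Run:
```python
from h import *
save('wrist','w9'); to(609,-335.7,12)
```

```text
t 19.5 pos [ 608.2529 -335.3841  102.28  ] jawyaw 98.49 tilt [-0.0004  0.0003] F [-0.1518 -0.2034 -3.7565] w 66.0 q6 -2.3
tool delta [-0.7229 -0.4515 90.2796]
```

View pics/w9.png

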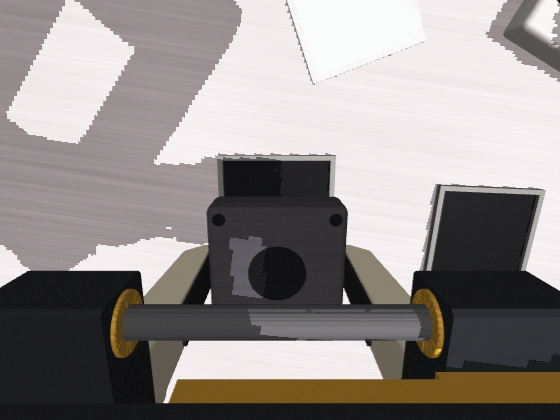

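The flange is held level and square with the square holder behind it (top edge px 220–333, row 158). I lower it.

Call:
servo_tool --increments '[{"slide": [-0.5,-0.4,15],"angular": [0,0,0],"jaw": 0},{"slide": [0,0,28],"angular": [0,0,0],"jaw": 0},{"slide": [0,0,22],"angular": [0,0,0],"jaw": 0},{"slide": [0,0,12],"angular": [0,0,0],"jaw": 0},{"slide": [0,0,6],"angular": [0,0,0],"jaw": 0},{"slide": [0,0,3],"angular": [0,0,0],"jaw": 0},{"slide": [0,0,2],"angular": [0,0,0],"jaw": 0},{"slide": [0,0,1],"angular": [0,0,0],"jaw": 0},{"slide": [0,0,0.7],"angular": [0,0,0],"jaw": 0},{"slide": [0,0,0],"angular": [0,0,0],"jaw": 0},{"slide": [0,0,0],"angular": [0,0,0],"jaw": 0}]'

```text
t: 20.6
eef_pos: [0.6091, -0.3364, 0.0132]
orientation: [-0.075, 0.997, -0.0, 0.0]
contact_force: [-0.3, 0.5, -3.5]
grip_width: 0.0659
```

Run:
```python
from h import *
to(609,-335.7,11.7)
```

```text
t 20.6 pos [ 609.1429 -336.3791   13.2169] jawyaw 98.57 tilt [ 0.0005 -0.0004] F [-0.3295  0.4939 -3.5078] w 65.9 q6 -2.3
tool delta [0.0408 0.6935 1.5166]
```

Call:
servo_tool --increments '[{"slide": [0,0.5,0.8],"angular": [0,0,0],"jaw": 0},{"slide": [0,0,0.6],"angular": [0,0,0],"jaw": 0},{"slide": [0,0,0.4],"angular": [0,0,0],"jaw": 0},{"slide": [0,0,0],"angular": [0,0,0],"jaw": 0},{"slide": [0,0,0],"angular": [0,0,0],"jaw": 0}]'

```text
t: 21.1
eef_pos: [0.609, -0.3358, 0.0118]
orientation: [-0.075, 0.997, -0.0, 0.0]
contact_force: [-4.3, 2.8, 5.0]
grip_width: 0.0657
```

Run:
```python
from h import *
st()
```

```text
t 21.1 pos [ 609.0054 -335.7661   11.8193] jawyaw 98.58 tilt [ 0.0003 -0.0002] F [-4.3181  2.7842  4.9989] w 65.7 q6 -2.3
```

Call:
servo_tool --increments '[{"slide": [0,0,0],"angular": [0,0,0],"jaw": 0.8},{"slide": [0,0,0],"angular": [0,0,0],"jaw": 1},{"slide": [0,0,0],"angular": [0,0,0],"jaw": 1},{"slide": [0,0,0],"angular": [0,0,0],"jaw": 1},{"slide": [0,0,0],"angular": [0,0,0],"jaw": 1},{"slide": [0,0,-15],"angular": [0,0,0],"jaw": 1},{"slide": [0,0,-40],"angular": [0,0,0],"jaw": 1},{"slide": [0,0,-40],"angular": [0,0,0],"jaw": 1},{"slide": [0,0,-25],"angular": [0,0,4.3],"jaw": 1},{"slide": [0,0,0],"angular": [0,0,4.3],"jaw": 1},{"slide": [0,0,0],"angular": [0,0,0],"jaw": 1},{"slide": [0,0,0],"angular": [0,0,0],"jaw": 1}]'

```text
t: 22.3
eef_pos: [0.6086, -0.3356, 0.131]
orientation: [-0.001, 1.0, 0.0, -0.0]
contact_force: [0.4, -0.2, 0.7]
grip_width: 0.0928
```

Run:
```python
from h import *
save('wrist','w10'); to(443,-143.5)
z=np.load('w10.npz'); W=cloud(z); h=W[...,2]
near=np.hypot(W[...,0]-.609,W[...,1]+.336)<.055
m=(h>.02)&(h<.034)&near; q=W[m]; print(m.sum(),q.mean(0),cv2.minAreaRect((q[:,:2]*1000).astype(np.float32)))
```

```text
t 22.35 pos [ 608.3242 -335.3606  130.3056] jawyaw 90.09 tilt [-0.0012  0.0008] F [-0.2943 -0.3403  0.1545] w 92.9 q6 -2.15
tool delta [165.026  192.1169   0.346 ]
6145 [ 0.6059 -0.3371  0.0294] ((607.916259765625, -337.1629638671875), (66.11190795898438, 66.0419692993164), 8.579148292541504)
```

View pics/w10.png

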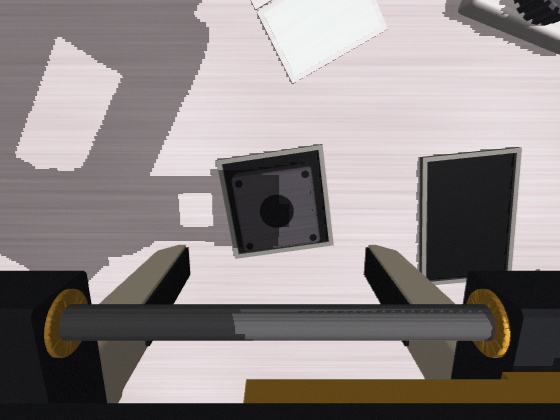

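The flange lies square in its holder (px 277,211), with its top at 29.4 mm. Next is the gear.

Call:
servo_tool --increments '[{"slide": [15,17.5,0],"angular": [0,0,0],"jaw": 1},{"slide": [30,35,0],"angular": [0,0,0],"jaw": 1},{"slide": [32,37,0],"angular": [0,0,0],"jaw": 1},{"slide": [32,37,0],"angular": [0,0,0],"jaw": 1},{"slide": [32,37,0],"angular": [0,0,0],"jaw": 1},{"slide": [18,21,0],"angular": [0,0,0],"jaw": 1},{"slide": [6,7.5,0],"angular": [0,0,0],"jaw": 1},{"slide": [0,0,0],"angular": [0,0,0],"jaw": 1},{"slide": [0,0,0],"angular": [0,0,0],"jaw": 1},{"slide": [0,0,0],"angular": [0,0,0],"jaw": 1}]'

```text
t: 23.35
eef_pos: [0.4447, -0.1446, 0.131]
orientation: [0.0, 1.0, -0.0, 0.0]
contact_force: [-0.4, 0.2, 0.0]
grip_width: 0.0931
```

Run:
```python
from h import *
save('wrist','w11')
z=np.load('w11.npz'); W=cloud(z); h=W[...,2]
near=np.hypot(W[...,0]-.443,W[...,1]+.143)<.06
for lo,hi in((.02,.034),(.043,.06)):
    m=(h>lo)&(h<hi)&near; q=W[m]; r=cv2.minAreaRect((q[:,:2]*1000).astype(np.float32));print(lo,m.sum(),q.mean(0),r,cv2.minEnclosingCircle((q[:,:2]*1000).astype(np.float32)))
to(*r[0],32)
```

```text
0.02 4567 [ 0.4368 -0.1421  0.0263] ((442.76104736328125, -142.2926025390625), (96.4661636352539, 58.04001235961914), 70.82315063476562) ((442.6177673339844, -142.57928466796875), 54.01998519897461)
0.043 3104 [ 0.4428 -0.1448  0.0506] ((443.85321044921875, -144.66246032714844), (49.5794792175293, 49.47780990600586), 12.711054801940918) ((443.9516906738281, -144.58921813964844), 25.13197898864746)
t 23.4 pos [ 444.5911 -144.5694  130.9491] jawyaw 89.94 tilt [-0.     -0.0002] F [-0.414  -0.3285 -0.0352] w 92.9 q6 -1.99
tool delta [ 0.7343 -0.0781 98.9491]
```

View pics/w11.png

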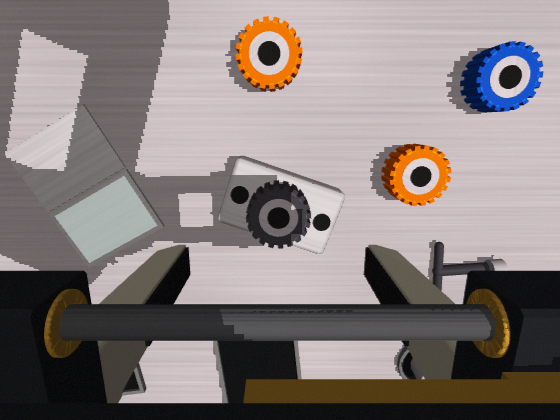

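The dark gear (px 278,213) sits on the cap. I descend.

Call:
servo_tool --increments '[{"slide": [0.7,0,20],"angular": [0,0,0],"jaw": 1},{"slide": [0,0,35],"angular": [0,0,0],"jaw": 1},{"slide": [0,0,25],"angular": [0,0,0],"jaw": 1},{"slide": [0,0,12],"angular": [0,0,0],"jaw": 1},{"slide": [0,0,6],"angular": [0,0,0],"jaw": 1},{"slide": [0,0,0],"angular": [0,0,0],"jaw": 0.8},{"slide": [0,0,0],"angular": [0,0,0],"jaw": 0.7},{"slide": [0,0,0],"angular": [0,0,0],"jaw": 0.6},{"slide": [0,0,0],"angular": [0,0,0],"jaw": 0.5},{"slide": [0,0,0],"angular": [0,0,0],"jaw": 0},{"slide": [0,0,0],"angular": [0,0,0],"jaw": 0},{"slide": [0,0,0],"angular": [0,0,0],"jaw": 0}]' --grip_force 25

```text
t: 24.6
eef_pos: [0.4435, -0.1437, 0.0333]
orientation: [0.0, 1.0, -0.0, 0.0]
contact_force: [-0.6, 0.3, 2.6]
grip_width: 0.0496
```

Run:
```python
from h import *
st()
```

```text
t 24.6 pos [ 443.4639 -143.6834   33.3042] jawyaw 89.97 tilt [ 0.0005 -0.0002] F [-0.6308  0.2825  2.5752] w 49.6 q6 -1.99
```

Call:
servo_tool --increments '[{"slide": [0,0,-5],"angular": [0,0,0],"jaw": 0},{"slide": [0,0,-15],"angular": [0,0,0],"jaw": 0},{"slide": [0,0,-30],"angular": [0,0,0],"jaw": 0},{"slide": [0,0,-25],"angular": [0,0,0],"jaw": 0},{"slide": [-5.7,15,0],"angular": [0,0,0],"jaw": 0},{"slide": [-11.3,30,0],"angular": [0,0,0],"jaw": 0},{"slide": [-15,40,0],"angular": [0,0,0],"jaw": 0},{"slide": [-15,40,0],"angular": [0,0,0],"jaw": 0},{"slide": [-15,40,0],"angular": [0,0,0],"jaw": 0},{"slide": [-15,40,0],"angular": [0,0,0],"jaw": 0},{"slide": [-15,40,0],"angular": [0,0,0],"jaw": 0},{"slide": [-15,40,0],"angular": [0,0,0],"jaw": 0}]'

```text
t: 25.8
eef_pos: [0.5504, 0.1431, 0.1078]
orientation: [0.0, 1.0, -0.0, -0.0]
contact_force: [0.6, -0.9, -1.9]
grip_width: 0.0499
```

Call:
servo_tool --increments '[{"slide": [-15,40,0],"angular": [0,0,0],"jaw": 0},{"slide": [-15,40,0],"angular": [0,0,0],"jaw": 0},{"slide": [-15,40,0],"angular": [0,0,0],"jaw": 0},{"slide": [-12,30,0],"angular": [0,0,0],"jaw": 0},{"slide": [-7,18,0],"angular": [0,0,0],"jaw": 0},{"slide": [-3,7.5,0],"angular": [0,0,0],"jaw": 0},{"slide": [0,0,0],"angular": [0,0,0],"jaw": 0},{"slide": [0,0,0],"angular": [0,0,0],"jaw": 0},{"slide": [0,0,0],"angular": [0,0,0],"jaw": 0}]'

```text
t: 26.7
eef_pos: [0.6173, 0.3155, 0.1079]
orientation: [0.001, 1.0, -0.0, -0.0]
contact_force: [0.1, -0.2, -1.2]
grip_width: 0.0497
```

Run:
```python
from h import *
save('wrist','w12'); to(617.9,316.6,10.3)
```

```text
t 26.75 pos [617.3628 315.533  108.0042] jawyaw 89.91 tilt [-0.0003 -0.0004] F [ 0.2864 -0.1937 -1.9589] w 49.5 q6 -1.17
tool delta [-0.5638  1.1048 97.7037]
```

View pics/w12.png

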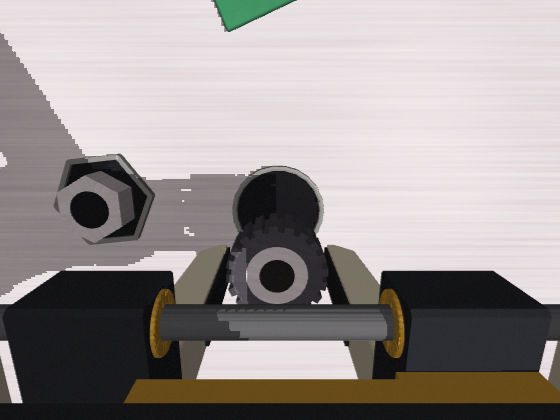

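The gear is held level, with the round holder at px (278,205). I lower it.

Call:
servo_tool --increments '[{"slide": [-0.4,1,15],"angular": [0,0,0],"jaw": 0},{"slide": [0,0,30],"angular": [0,0,0],"jaw": 0},{"slide": [0,0,25],"angular": [0,0,0],"jaw": 0},{"slide": [0,0,14],"angular": [0,0,0],"jaw": 0},{"slide": [0,0,7],"angular": [0,0,0],"jaw": 0},{"slide": [0,0,3],"angular": [0,0,0],"jaw": 0},{"slide": [0,0,1.5],"angular": [0,0,0],"jaw": 0},{"slide": [0,0,1],"angular": [0,0,0],"jaw": 0},{"slide": [0,0,0.7],"angular": [0,0,0],"jaw": 0},{"slide": [0,0,0],"angular": [0,0,0],"jaw": 0},{"slide": [0,0,0],"angular": [0,0,0],"jaw": 0}]'

```text
t: 27.85
eef_pos: [0.6182, 0.3179, 0.0113]
orientation: [0.0, 1.0, 0.0, 0.0]
contact_force: [0.4, -0.1, -2.3]
grip_width: 0.0493
```

Run:
```python
from h import *
to(617.9,316.6,10.3)
```

```text
t 27.85 pos [618.1746 317.9224  11.2537] jawyaw 89.97 tilt [0.0007 0.0003] F [ 0.3568 -0.0891 -2.3379] w 49.3 q6 -1.17
tool delta [ 0.2746 -1.3229  0.9531]
```

Call:
servo_tool --increments '[{"slide": [0,-1,0.7],"angular": [0,0,0],"jaw": 0},{"slide": [0,0,0.6],"angular": [0,0,0],"jaw": 0},{"slide": [0,0,0],"angular": [0,0,0],"jaw": 0},{"slide": [0,0,0],"angular": [0,0,0],"jaw": 0}]'

```text
t: 28.25
eef_pos: [0.6182, 0.317, 0.0104]
orientation: [0.0, 1.0, 0.0, 0.0]
contact_force: [-3.3, -1.9, 5.3]
grip_width: 0.0494
```

Run:
```python
from h import *
st()
```

```text
t 28.25 pos [618.1546 316.9547  10.3751] jawyaw 89.98 tilt [0.0006 0.0003] F [-3.3395 -1.9248  5.2909] w 49.4 q6 -1.17
```

Call:
servo_tool --increments '[{"slide": [0,0,0],"angular": [0,0,0],"jaw": 0.6},{"slide": [0,0,0],"angular": [0,0,0],"jaw": 0.8},{"slide": [0,0,0],"angular": [0,0,0],"jaw": 1},{"slide": [0,0,0],"angular": [0,0,0],"jaw": 1},{"slide": [0,0,0],"angular": [0,0,0],"jaw": 1},{"slide": [0,0,-15],"angular": [0,0,0],"jaw": 1},{"slide": [0,0,-40],"angular": [0,0,0],"jaw": 1},{"slide": [0,0,-40],"angular": [0,0,0],"jaw": 1},{"slide": [0,0,-25],"angular": [0,0,0],"jaw": 1},{"slide": [0,0,0],"angular": [0,0,0],"jaw": 1},{"slide": [0,0,0],"angular": [0,0,0],"jaw": 1}]'

```text
t: 29.35
eef_pos: [0.6186, 0.3171, 0.1312]
orientation: [0.0, 1.0, 0.0, 0.001]
contact_force: [-0.8, -0.3, -0.2]
grip_width: 0.0931
```

Run:
```python
from h import *
save('wrist','w13'); to(442.8,-142)
z=np.load('w13.npz'); W=cloud(z); h=W[...,2]
near=np.hypot(W[...,0]-.618,W[...,1]-.317)<.05
m=(h>.02)&(h<.034)&near; q=W[m]; print(m.sum(),q.mean(0),cv2.minAreaRect((q[:,:2]*1000).astype(np.float32)))
```

```text
t 29.4 pos [617.5907 316.6881 129.2811] jawyaw 89.97 tilt [-0.0003 -0.0002] F [ 0.0983 -0.5184 -0.5886] w 92.9 q6 -1.17
tool delta [ 174.5807 -458.7681    0.1273]
2621 [0.6175 0.3157 0.0276] ((618.2892456054688, 315.79736328125), (49.554969787597656, 49.40787124633789), 10.136286735534668)
```

View pics/w13.png

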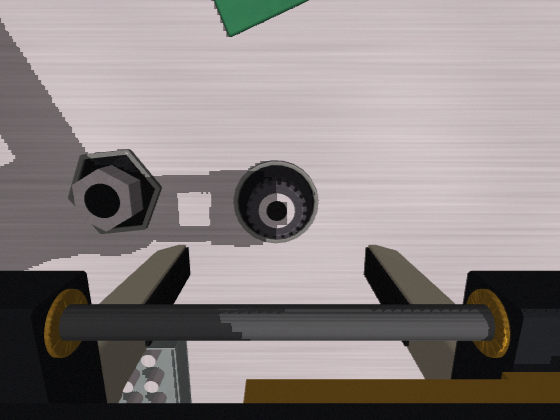

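The gear lies in the round holder (px 277,210), with its top at 27.6 mm and its centre at (618.3,315.8). Now the cap.

Call:
servo_tool --increments '[{"slide": [6,-15,0],"angular": [0,0,0],"jaw": 1},{"slide": [12,-32,0],"angular": [0,0,0],"jaw": 1},{"slide": [16,-42,0],"angular": [0,0,0],"jaw": 1},{"slide": [16,-42,0],"angular": [0,0,0],"jaw": 1},{"slide": [16,-42,0],"angular": [0,0,0],"jaw": 1},{"slide": [16,-42,0],"angular": [0,0,0],"jaw": 1},{"slide": [16,-42,0],"angular": [0,0,0],"jaw": 1},{"slide": [16,-42,0],"angular": [0,0,0],"jaw": 1},{"slide": [16,-42,0],"angular": [0,0,0],"jaw": 1},{"slide": [16,-42,0],"angular": [0,0,0],"jaw": 1},{"slide": [16,-42,0],"angular": [0,0,0],"jaw": 1},{"slide": [12.6,-33.8,0],"angular": [0,0,0],"jaw": 1}]'

```text
t: 30.6
eef_pos: [0.4407, -0.1433, 0.1277]
orientation: [0.001, 1.0, 0.0, -0.001]
contact_force: [-0.1, -0.2, -0.2]
grip_width: 0.093
```

Call:
servo_tool --increments '[{"slide": [0,0,0],"angular": [0,0,8],"jaw": 1},{"slide": [0,0,0],"angular": [0,0,8.4],"jaw": 1},{"slide": [0,0,0],"angular": [0,0,8.4],"jaw": 1},{"slide": [0,0,0],"angular": [0,0,8.4],"jaw": 1},{"slide": [0,0,0],"angular": [0,0,8.4],"jaw": 1},{"slide": [0,0,0],"angular": [0,0,8.4],"jaw": 1},{"slide": [0,0,0],"angular": [0,0,8.4],"jaw": 1},{"slide": [0,0,0],"angular": [0,0,8.4],"jaw": 1},{"slide": [0,0,0],"angular": [0,0,8.4],"jaw": 1},{"slide": [0,0,0],"angular": [0,0,8.4],"jaw": 1},{"slide": [0,0,0],"angular": [0,0,8.4],"jaw": 1},{"slide": [0,0,0],"angular": [0,0,8.4],"jaw": 1}]'

```text
t: 31.8
eef_pos: [0.4417, -0.1413, 0.1275]
orientation: [0.77, 0.638, -0.001, -0.002]
contact_force: [0.1, 0.7, 0.7]
grip_width: 0.0931
```

Call:
servo_tool --increments '[{"slide": [0,0,0],"angular": [0,0,8.4],"jaw": 1},{"slide": [0,0,0],"angular": [0,0,0],"jaw": 1},{"slide": [0,0,0],"angular": [0,0,0],"jaw": 1},{"slide": [0,0,0],"angular": [0,0,0],"jaw": 1}]'

```text
t: 32.2
eef_pos: [0.4426, -0.1417, 0.1288]
orientation: [0.812, 0.583, -0.0, -0.001]
contact_force: [-0.4, -0.2, 0.1]
grip_width: 0.0926
```

Run:
```python
from h import *
save('wrist','w14')
z=np.load('w14.npz'); W=cloud(z); h=W[...,2]
near=np.hypot(W[...,0]-.443,W[...,1]+.143)<.065
m=(h>.02)&(h<.034)&near; q=W[m]; r=cv2.minAreaRect((q[:,:2]*1000).astype(np.float32));print(m.sum(),q.mean(0),r)
to(*r[0],6.5)
```

```text
7705 [ 0.4438 -0.1394  0.0264] ((442.94964599609375, -141.7932891845703), (95.16889953613281, 58.04434585571289), 70.94708251953125)
t 32.25 pos [ 442.7504 -141.7917  128.9911] jawyaw -18.67 tilt [-0.0008  0.0003] F [ 0.5326 -0.4244  0.5104] w 92.9 q6 -0.09
tool delta [  0.0522   0.29   122.4909]
```

View pics/w14.png

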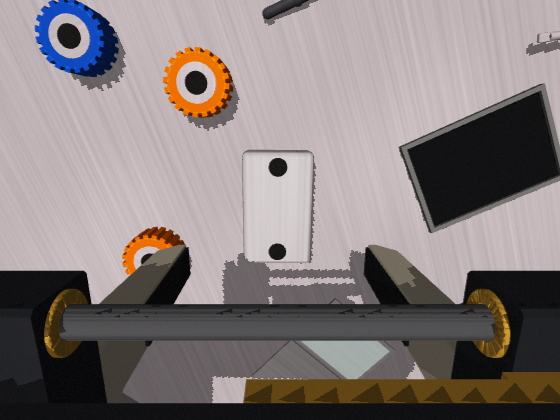

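The cap (px 278,207) is square to the jaws and the orange gears are clear. I descend with the jaws at 0.82.

Call:
servo_tool --increments '[{"slide": [0,0.3,20],"angular": [0,0,0],"jaw": 0.82},{"slide": [0,0,35],"angular": [0,0,0],"jaw": 0.82},{"slide": [0,0,30],"angular": [0,0,0],"jaw": 0.82},{"slide": [0,0,20],"angular": [0,0,0],"jaw": 0.82},{"slide": [0,0,12],"angular": [0,0,0],"jaw": 0.82},{"slide": [0,0,4],"angular": [0,0,0],"jaw": 0.82},{"slide": [0,0,0],"angular": [0,0,0],"jaw": 0.75},{"slide": [0,0,0],"angular": [0,0,0],"jaw": 0.65},{"slide": [0,0,0],"angular": [0,0,0],"jaw": 0.4},{"slide": [0,0,0],"angular": [0,0,0],"jaw": 0},{"slide": [0,0,0],"angular": [0,0,0],"jaw": 0},{"slide": [0,0,0],"angular": [0,0,0],"jaw": 0}]' --grip_force 35

```text
t: 33.45
eef_pos: [0.4439, -0.1423, 0.0096]
orientation: [0.813, 0.582, 0.0, 0.001]
contact_force: [-2.7, 1.4, 7.0]
grip_width: 0.0576
```

Run:
```python
from h import *
st()
```

```text
t 33.45 pos [ 443.9386 -142.3366    9.6014] jawyaw -18.82 tilt [ 0.0011 -0.0006] F [-2.6888  1.3526  6.9539] w 57.6 q6 -0.09
```

Call:
servo_tool --increments '[{"slide": [0,0,-5],"angular": [0,0,0],"jaw": 0},{"slide": [0,0,-15],"angular": [0,0,0],"jaw": 0},{"slide": [0,0,-30],"angular": [0,0,0],"jaw": 0},{"slide": [0,0,-35],"angular": [0,0,0],"jaw": 0},{"slide": [0,0,-10],"angular": [0,0,8.1],"jaw": 0},{"slide": [0,0,0],"angular": [0,0,8.2],"jaw": 0},{"slide": [0,0,0],"angular": [0,0,8.2],"jaw": 0},{"slide": [0,0,0],"angular": [0,0,8.2],"jaw": 0},{"slide": [0,0,0],"angular": [0,0,8.2],"jaw": 0},{"slide": [0,0,0],"angular": [0,0,8.2],"jaw": 0},{"slide": [0,0,0],"angular": [0,0,8.2],"jaw": 0},{"slide": [0,0,0],"angular": [0,0,7.9],"jaw": 0}]'

```text
t: 34.65
eef_pos: [0.443, -0.1418, 0.1033]
orientation: [0.999, 0.049, -0.0, -0.0]
contact_force: [0.5, 0.4, -4.2]
grip_width: 0.0575
```

Call:
servo_tool --increments '[{"slide": [0,0,0],"angular": [0,0,0],"jaw": 0},{"slide": [0,0,0],"angular": [0,0,0],"jaw": 0}]'

```text
t: 34.85
eef_pos: [0.4431, -0.1419, 0.1033]
orientation: [0.999, 0.054, -0.0, -0.0]
contact_force: [-0.6, -0.1, -4.0]
grip_width: 0.0573
```

Run:
```python
from h import *
to(623.8,-162.3)
```

```text
t 34.85 pos [ 443.1111 -141.9035  103.3255] jawyaw -83.79 tilt [-0.0003  0.0001] F [-0.5791 -0.1062 -4.0193] w 57.3 q6 1.04
tool delta [177.421   39.8282  -0.0552]
```

Call:
servo_tool --increments '[{"slide": [15,3.4,0],"angular": [0,0,0],"jaw": 0},{"slide": [35,7.9,0],"angular": [0,0,0],"jaw": 0},{"slide": [40,9,0],"angular": [0,0,0],"jaw": 0},{"slide": [40,9,0],"angular": [0,0,0],"jaw": 0},{"slide": [30,6.7,0],"angular": [0,0,0],"jaw": 0},{"slide": [17.4,3.8,0],"angular": [0,0,0],"jaw": 0},{"slide": [0,0,0],"angular": [0,0,0],"jaw": 0},{"slide": [0,0,0],"angular": [0,0,0],"jaw": 0},{"slide": [0,0,0],"angular": [0,0,0],"jaw": 0}]'

```text
t: 35.75
eef_pos: [0.6229, -0.163, 0.103]
orientation: [0.999, 0.053, -0.001, -0.0]
contact_force: [-0.3, 0.2, -4.5]
grip_width: 0.0577
```

Run:
```python
from h import *
save('wrist','w15'); to(623.8,-162.3,12.6)
```

```text
t 35.8 pos [ 622.8997 -163.0162  103.2153] jawyaw -83.98 tilt [-0.0009  0.0002] F [ 0.679  -0.0769 -4.4423] w 57.5 q6 1.13
tool delta [ 1.0514 -0.5868 90.6147]
```

View pics/w15.png

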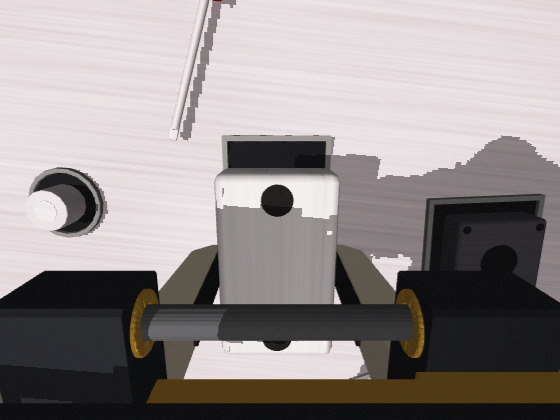

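The cap is aligned with the oblong holder (top edge px 222–332, row 138). I lower it.

Call:
servo_tool --increments '[{"slide": [0.6,-0.5,15],"angular": [0,0,0],"jaw": 0},{"slide": [0,0,28],"angular": [0,0,0],"jaw": 0},{"slide": [0,0,22],"angular": [0,0,0],"jaw": 0},{"slide": [0,0,12],"angular": [0,0,0],"jaw": 0},{"slide": [0,0,6],"angular": [0,0,0],"jaw": 0},{"slide": [0,0,3],"angular": [0,0,0],"jaw": 0},{"slide": [0,0,2],"angular": [0,0,0],"jaw": 0},{"slide": [0,0,1],"angular": [0,0,0],"jaw": 0},{"slide": [0,0,0.7],"angular": [0,0,0],"jaw": 0},{"slide": [0,0,0],"angular": [0,0,0],"jaw": 0},{"slide": [0,0,0],"angular": [0,0,0],"jaw": 0}]'

```text
t: 36.9
eef_pos: [0.6247, -0.1627, 0.0142]
orientation: [0.999, 0.052, 0.0, 0.0]
contact_force: [-0.9, 0.1, -4.2]
grip_width: 0.0576
```

Run:
```python
from h import *
to(623.8,-162.3,12.6)
```

```text
t 36.9 pos [ 624.7343 -162.6962   14.1792] jawyaw -84.03 tilt [ 0.0006 -0.0002] F [-0.8992  0.1336 -4.1938] w 57.6 q6 1.13
tool delta [-0.889  -0.4917  1.5785]
```

Call:
servo_tool --increments '[{"slide": [-0.6,-0.3,0.8],"angular": [0,0,0],"jaw": 0},{"slide": [0,0,0.6],"angular": [0,0,0],"jaw": 0},{"slide": [0,0,0.5],"angular": [0,0,0],"jaw": 0},{"slide": [0,0,0],"angular": [0,0,0],"jaw": 0},{"slide": [0,0,0],"angular": [0,0,0],"jaw": 0}]'

```text
t: 37.4
eef_pos: [0.6239, -0.1623, 0.0126]
orientation: [0.999, 0.052, 0.0, 0.0]
contact_force: [-4.3, 2.4, 5.7]
grip_width: 0.0579
```

Run:
```python
from h import *
st()
```

```text
t 37.4 pos [ 623.8824 -162.3493   12.6491] jawyaw -84.02 tilt [ 0.     -0.0001] F [-4.2608  2.3816  5.6914] w 57.9 q6 1.13
```

Floor contact is felt. I release and rise.

Call:
servo_tool --increments '[{"slide": [0,0,0],"angular": [0,0,0],"jaw": 0.7},{"slide": [0,0,0],"angular": [0,0,0],"jaw": 0.85},{"slide": [0,0,0],"angular": [0,0,0],"jaw": 1},{"slide": [0,0,0],"angular": [0,0,0],"jaw": 1},{"slide": [0,0,0],"angular": [0,0,0],"jaw": 1},{"slide": [0,0,-15],"angular": [0,0,0],"jaw": 1},{"slide": [0,0,-40],"angular": [0,0,0],"jaw": 1},{"slide": [0,0,-40],"angular": [0,0,0],"jaw": 1},{"slide": [0,0,-40],"angular": [0,0,0],"jaw": 1},{"slide": [0,0,-40],"angular": [0,0,0],"jaw": 1},{"slide": [0,0,0],"angular": [0,0,0],"jaw": 1},{"slide": [0,0,0],"angular": [0,0,0],"jaw": 1}]'

```text
t: 38.6
eef_pos: [0.625, -0.1627, 0.1898]
orientation: [0.999, 0.052, 0.002, 0.001]
contact_force: [0.1, 1.3, -0.4]
grip_width: 0.0931
```

Call:
servo_tool --increments '[{"slide": [-40,0,0],"angular": [0,0,0],"jaw": 1},{"slide": [-40,0,0],"angular": [0,0,0],"jaw": 1},{"slide": [-40,0,0],"angular": [0,0,0],"jaw": 1},{"slide": [-40,0,0],"angular": [0,0,0],"jaw": 1},{"slide": [-40,0,0],"angular": [0,0,0],"jaw": 1},{"slide": [0,0,0],"angular": [0,0,0],"jaw": 1},{"slide": [0,0,0],"angular": [0,0,0],"jaw": 1},{"slide": [0,0,0],"angular": [0,0,0],"jaw": 1}]'

```text
t: 39.4
eef_pos: [0.4254, -0.183, 0.1865]
orientation: [0.999, 0.052, -0.0, -0.0]
contact_force: [-0.6, 0.2, -0.0]
grip_width: 0.0931
```

Run:
```python
from h import *
st(); save('top','top1'); save('side','side1')
z=np.load('top1.npz'); W=cloud(z); h=W[...,2]
for n,c in dict(round=(617.9,316.6),hex=(609,173.5),small=(613,8.4),obl=(623.8,-162.3),sq=(609,-335.7)).items():
    near=np.hypot(W[...,0]-c[0]/1e3,W[...,1]-c[1]/1e3)<.06
    m=(h>.018)&(h<.04)&near; q=W[m]; r=cv2.minAreaRect((q[:,:2]*1000).astype(np.float32)); print(n,m.sum(),np.median(q[:,2]),r,'off',np.array(r[0])-c)
cv2.imwrite('pics/t1.png',cv2.resize(z['p'][130:270,140:440,::-1],None,fx=2.66,fy=2.66,interpolation=cv2.INTER_CUBIC))
```

```text
t 39.4 pos [ 425.374  -183.0149  186.4885] jawyaw -84.03 tilt [-0.0002  0.0004] F [-0.5514  0.18   -0.0155] w 93.1 q6 0.95
round 246 0.025491909797542123 ((617.149658203125, 315.7739562988281), (49.22453308105469, 48.335845947265625), 85.6734619140625) off [-0.7503 -0.826 ]
hex 238 0.025450101468278308 ((609.0350952148438, 172.2339324951172), (46.09831237792969, 51.29613494873047), 84.2900390625) off [ 0.0351 -1.2661]
small 107 0.027608142364790922 ((611.6902465820312, 6.6431193351745605), (27.873271942138672, 31.27110481262207), 88.868896484375) off [-1.3098 -1.7569]
obl 704 0.02722083882731008 ((623.7110595703125, -162.41629028320312), (96.17891693115234, 59.042232513427734), 6.210002899169922) off [-0.0889 -0.1163]
sq 0 nan ((0.0, 0.0), (0.0, 0.0), 0.0) off [-609.   335.7]
  return _methods._mean(a, axis=axis, dtype=dtype,
  ret = ret.dtype.type(ret / rcount)
```

View pics/t1.png

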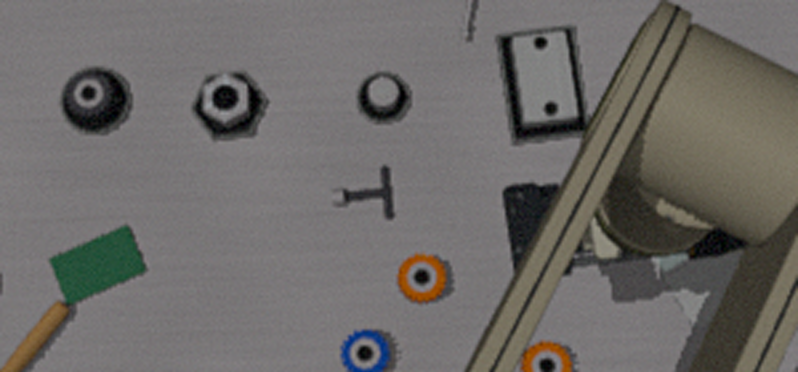

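View pics/side1.png

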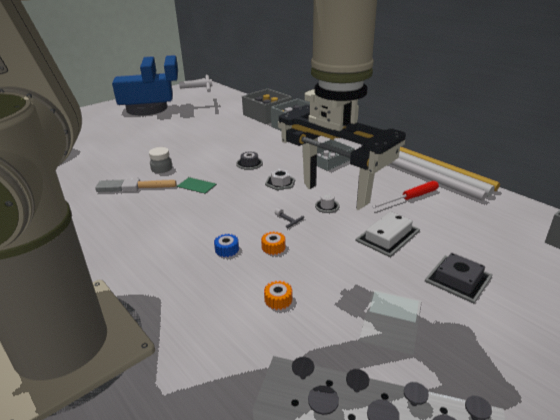

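The top view shows the gear, nut, tappet and cap in their holders, all within 2.2 mm of centre. The arm hides the square holder from above, but the side view shows the flange sitting level in it (px 460,272). I hand in.

```bash
python3 -c "
from rig import *
print(hand_in())"
```

```text
the job is handed in; nothing more can be done
None
```

I moved all five parts, top down, into the holders of their own outlines and handed the job in at about 39.5 s of the 131 s allowed. Each part was lowered until floor contact of 3–6 N was felt, then released.

| Part | Holder | Offset from centre (mm) | Seen by |
|---|---|---|---|
| Gear | larger round | 1.1 | top camera, at the end |
| Nut | hexagonal | 1.3 | top camera, at the end |
| Tappet | smaller round | 2.2 | top camera, at the end |
| Cap | oblong | 0.1 | top camera, at the end |
| Flange | square | about 2 | wrist camera, after its release |

- **Heights:** for the gear, nut, tappet and flange, the wrist camera read the top faces after release within 0.6 mm of what lying on the floor gives. I did not look at the cap with the wrist camera after releasing it.
- **Checks that failed or disagreed:** the arm hid the square holder from the top camera, so the flange was only seen lying level in the final side view. The top camera read the other four about 1.5–2 mm low, which matches its offset on the bare bench. One rough wrist-camera reading put the small holder's centre about 3.6 mm from the top-camera value.
- **Not seen:** `hand_in()` reports no verdict.

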